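# Lay out the joint's parts on the fitter's board

### The arm

A 7-joint arm with a two-finger parallel gripper is mounted at the origin on a cart in front of the work surface, level with it; the furniture and walls round the work are solid. World frame = base frame: x ahead of the robot, y to its left, z up, the work surface at z = 0. Lengths are in m, angles in rad, forces in N, time in s.
With the tool pointing down it reaches from about 0.4 to 0.9 m from the base axis. Payload 5.6 kg.
Tool frame: the origin (TCP) lies at the very end of the fingers, on their centre line; the grasp point (between the pads) lies 19 mm behind it; z points along the fingers, y is the line along which they close (so a half turn about z gives the same grasp; the last joint's range is limited). The gripper opens to 92 mm and grips with 3 to 60 N. Pads are 20 mm wide; open, the fingers measure 128 mm over their backs; the gripper's body (75 mm by 189 mm) begins 69 mm behind the grasp point.
Start: joints at [-0.043, 0.468, -0.012, 1.603, 0.006, 1.071, -0.056], TCP at [0.65, -0, 0.184] pointing down, gripper open.
Joint ranges: [-2.53, 2.53], [-0.31, 2.02], [-1.57, 1.55], [0.28, 2.44], [-1.29, 4.43], [0.15, 1.84], [-2.92, 2.92]. Speed limits (rad/s): [2.57, 2.57, 3.14, 3.14, 3.14, 3.14, 3.14].

### API

Orientations are given as a unit quaternion [w, x, y, z].
In Python, from rig import env gives the robot as it stands.
- The arm moves only by the tool move_arm, never from a script. Its argument "deltas" is a list of rows, each a list of 6 numbers: the shift along the tool's x, y, z in cm, then the turn, a rotation vector about the tool's x, y, z in degrees. In form: [[tx, ty, tz, rx, ry, rz], ...]. A call has 1 to 10 rows; each row shifts and turns the commanded pose from where the row before left it, along the tool's axes as they then stand; what a row does not reach is not made up. A row lasts 1/10 s, in which the tool goes at most 50 mm and 8.59 degrees, less where a joint would pass 70% of its speed; a pose out of reach is approached as far as the arm can. A call with a gripper value outside its range is refused whole. "grip" is the opening in per cent of the stroke, from 0 (shut) to 100 (fully open), set as the call begins (left out, the last holds). The fingers move at their own pace and stop on an object; "force" is the grip in N (left out, the last holds). Time passes only in rows, so rows that do not move let the fingers close. It gives the time, the measured TCP pose, the force, the opening and the grip force at its end, in the units of the state.
- env.get_state(): the state, without advancing time (a new reading comes with each control period).
- env.snapshot(name): name is "scene" or "side" or "wrist"; returns a dict with "pixels" (480x640x3 uint8, red, green, blue), "mtx" (3x3 intrinsics, pixels), "distortion" ([k1, k2, p1, p2, k3] as OpenCV has them; the pictures are not rectified), "rvec" (rotation vector, rad) and "tvec" (3), from world to camera coordinates, as OpenCV has them. Camera axes: x right, y down, z forward; pixel columns grow to the right and rows downward; lengths in m; the calibration is good to about 2 mm. A picture is of the moment at which its call begins. There is no depth.
- env.hand_in(): hands the job in; it is judged then, once.
The state is a dict: "time_s": time; "joint_pos": joint angles; "joint_velocities": joint speeds; "effort": joint torques, N m; "eef_pos": TCP position; "ee_rot": TCP orientation; "wrist_force": force on the tool from outside, world axes, zero at the start; "torque": the same for the moment, N m; "gripper_width": opening from 0.0 (shut) to 1.0 (fully open); "finger_force": force on a finger pad.
Only numpy, scipy, OpenCV 4.12 (cv2) and the standard library are available. Lean on these libraries where they do the work, as an engineer would, in place of code of your own. Each camera call takes 0.05 s, during which the arm holds its last target. There are 200 camera calls.

### The job

Lay out the parts for the next bolted joint on the squared board, each in the middle of its square: the spacer between the paste tin and the tape measure, the feeler gauge lying flat in the square directly left of the tin, and the bolt standing on its head in the square directly right of the tape measure (left and right as seen from the robot, along the board's rows). Then the larger nut lies flat and centred on top of the spacer; leave the tin, the tape measure and the smaller nut where they are.

Things in the scene. Friction and masses are not known exactly. Their poses are not given: they have to be found in the camera images.
- board: layout board: flat pale wood, 300 x 300 mm, 10 mm thick, fixed, its place and slight turn vary; nine squares in black lines (3 x 3, each 90 mm, front row nearest the robot). Origin: centre of its underside, the middle square above it, top 10 mm higher. x points to its back, away from the robot, y to its left seen from the robot; the squares' centres lie at 0 and +-90 mm along x and y.
- paste_tin_center (a point): round paste tin with a dark lid, 79 mm across, 42 mm high, standing loose in the middle column of the board, in the front or the back row. The point is at its centre, half-way up.
- tape_measure_center (a point): pocket tape measure (white, rounded case), 97 x 78 x 38 mm with its tab, lying loose in the middle column of the board, in the row (front or back) that the tin has not. The point is at its centre, half-way up.
- gauge_center (a point): folded feeler gauge: a flat black case, 62 mm (its x) by 72 mm (its y), 15 mm thick, lying flat. Like the bolt, spacer and nuts it starts on the thin grey felt mat (4 mm thick) beside the board, any of them in any place there. The point is at its centre, half-way up; z is up when it stands as at the start.
- bolt_center (a point): hex bolt standing on its head, shank up, 60 mm high over all; head 10 mm high and 28 mm over the corners, round shank 16 mm across. The point is at its centre, half-way up; z is up when it stands as at the start.
- spacer_center (a point): spacer: a plain thick steel ring, 40 mm outside, 16 mm hole, 24 mm high, lying with its hole upright. The point is at its centre, half-way up; z is up when it stands as at the start.
- large_nut_center (a point): the larger hex nut (brass), about 27 mm across, 13 mm high, lying flat. The point is at its centre, half-way up; z is up when it stands as at the start.
- small_nut_center (a point): the smaller hex nut (steel), 20 x 22 mm, 10 mm high, lying on the mat; not part of the job. The point is at its centre, half-way up.

How it is judged:
At the end, for the whole second after the job is handed in: Gauge flat left of the tin, bolt upright on its head right of the tape measure, spacer in the middle square: each centre within 12 mm of its square's centre along both board axes, resting on the board; larger nut flat on the spacer, centres within 8 mm; all released and at rest (((x of paste_tin_center in the frame of board below 0 m and x of gauge_center in the frame of board between -0.102 and -0.078 m and y of gauge_center in the frame of board between 0.078 and 0.102 m and x of bolt_center in the frame of board between 0.078 and 0.102 m and y of bolt_center in the frame of board between -0.102 and -0.078 m) or (x of paste_tin_center in the frame of board above 0 m and x of gauge_center in the frame of board between 0.078 and 0.102 m and y of gauge_center in the frame of board between 0.078 and 0.102 m and x of bolt_center in the frame of board between -0.102 and -0.078 m and y of bolt_center in the frame of board between -0.102 and -0.078 m)) and x of spacer_center in the frame of board between -0.012 and 0.012 m and y of spacer_center in the frame of board between -0.012 and 0.012 m and z of gauge_center in the frame of board between 0.0145 and 0.0205 m and z of bolt_center in the frame of board between 0.037 and 0.043 m and z of spacer_center in the frame of board between 0.019 and 0.025 m and horizontal distance between large_nut_center and spacer_center below 0.008 m and z of large_nut_center in the frame of spacer_center between 0.0155 and 0.0215 m and angle between each of gauge_center, bolt_center, spacer_center, large_nut_center's own z axis and vertical below 0.15 rad and linear speed of each of gauge, bolt, spacer, large_nut below 0.01 m/s and contact force between each of gauge, bolt, spacer, large_nut and the fingers below 0.05 N); the robot touches nothing.
It fails at once if the paste tin is shifted by more than 15 mm (distance of paste_tin_center from where it was at the start of the episode above 0.015 m).
It fails at once if the tape measure is shifted by more than 15 mm (distance of tape_measure_center from where it was at the start of the episode above 0.015 m).
It fails at once if the smaller nut is shifted by more than 15 mm (distance of small_nut_center from where it was at the start of the episode above 0.015 m).
It also fails if it takes over 104 s, if anything falls off the work surface, if the arm or the gripper's body presses on something with over 40 N, if the wrist force passes 120 N, or if a joint passes its speed limit or range.

## Working session

There is one attempt and no reset: what is moved stays moved. The work goes in short steps, Python scripts to look and compute and a tool call to move; the robot and the scene stay as the last step left them, time stands still between calls to the robot, and variables do not carry over. Pictures are saved under pics/ and viewed, at most 14 in all, crops included, and the job is handed in when it is done.

Besides the shell and the picture viewer there is one more tool, called after "Request:" by a JSON object that holds its "name" and its "arguments", one argument or row to a line. move_arm: Moves the arm, as the interface text tells. Its arguments: {"type":"object","properties":{"deltas":{"type":"array","items":{"type":"array","items":{"type":"number"}}},"grip":{"type":"number"},"force":{"type":"number"}},"required":["deltas"]}

```bash
mkdir -p pics
cat > h.py <<'E'
import numpy as np, cv2, pickle
from rig import env
def snap(n,f):
    s=env.snapshot(n); cv2.imwrite(f'pics/{f}.png',s['pixels'][:,:,::-1]); pickle.dump(s,open(f'pics/{f}.pkl','wb')); return s
def load(f): return pickle.load(open(f'pics/{f}.pkl','rb'))
def w(s,uv,z):
    "pixels -> world at height z"
    p=cv2.undistortPoints(np.array(uv,float).reshape(-1,1,2),np.array(s['mtx']),np.array(s['distortion'])).reshape(-1,2)
    R=cv2.Rodrigues(np.array(s['rvec'],float))[0]; t=np.array(s['tvec'],float).ravel()
    c=-R.T@t; d=np.c_[p,np.ones(len(p))]@R
    z=np.broadcast_to(z,len(p))
    return c+d*((z-c[2])/d[:,2])[:,None]
def px(s,P):
    return cv2.projectPoints(np.array(P,float).reshape(-1,3),np.array(s['rvec'],float),np.array(s['tvec'],float),np.array(s['mtx']),np.array(s['distortion']))[0].reshape(-1,2)
E
python3 - <<'E'
from h import *
np.set_printoptions(precision=3,suppress=True)
for n in('scene','side','wrist'):
    s=snap(n,n+'0'); R=cv2.Rodrigues(np.array(s['rvec'],float))[0]; print(n,-R.T@np.ravel(s['tvec']),R[2])
print(env.get_state())
E
```

```text
scene [0.084 0.385 0.706] [ 0.515 -0.447 -0.731]
side [ 0.316 -0.824  0.516] [ 0.252  0.84  -0.481]
wrist [0.65  0.065 0.384] [-0.002 -0.235 -0.972]
{'time_s': 0.15, 'joint_pos': array([-0.043,  0.468, -0.012,  1.603,  0.006,  1.071, -0.056]), 'joint_velocities': array([ 0.   , -0.003,  0.001, -0.003,  0.   , -0.001, -0.001]), 'effort': array([  0.001, -52.095,  -0.012, -24.398,  -0.057,   0.015,   0.   ]), 'eef_pos': array([ 0.65 , -0.   ,  0.183]), 'ee_rot': array([-0.   ,  0.707,  0.707, -0.   ]), 'wrist_force': array([ 1.126, -0.012, -0.786]), 'torque': array([-0.025, -0.001,  0.049]), 'finger_force': 0.0, 'gripper_width': 0.9980105517189344}
```

View pics/scene0.png

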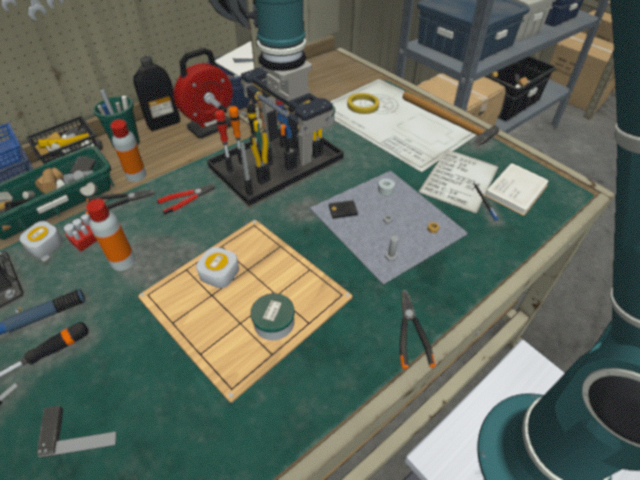

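View pics/side0.png

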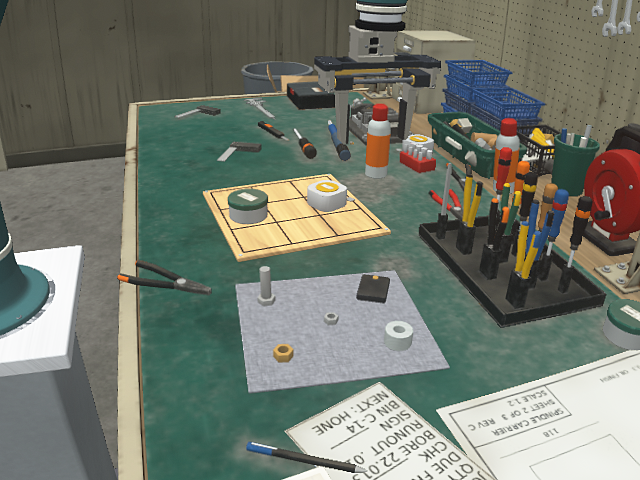

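Scene (soft) and side (sharp) views agree: the tin is in the front row (side ≈(248,205)), the tape in the back row (327,193). On the mat are the bolt (265,285), gauge (374,287), spacer (399,335), large nut (283,352) and small nut (331,318). I'll enlarge the side view next.

Run:
```python
from h import *
s=load('side0'); im=s['pixels'][:,:,::-1]
cv2.imwrite('pics/c1.png',cv2.resize(im[165:265,195:395],None,fx=4,fy=4,interpolation=cv2.INTER_CUBIC))
cv2.imwrite('pics/c2.png',cv2.resize(im[260:395,230:450],None,fx=3.6,fy=3.6,interpolation=cv2.INTER_CUBIC))
print(px(s,[.65,0,.184]),px(load('scene0'),[.65,0,.184]))
```

```text
[[371.35787334 155.72502982]] [[288.8409967  162.79604905]]
```

View pics/c1.png

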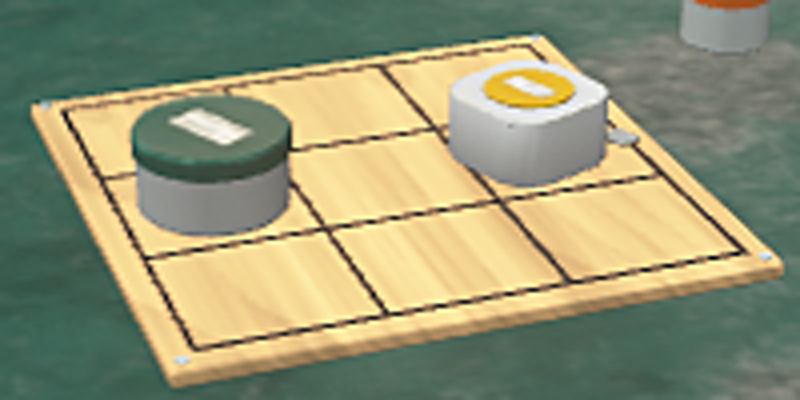

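View pics/c2.png

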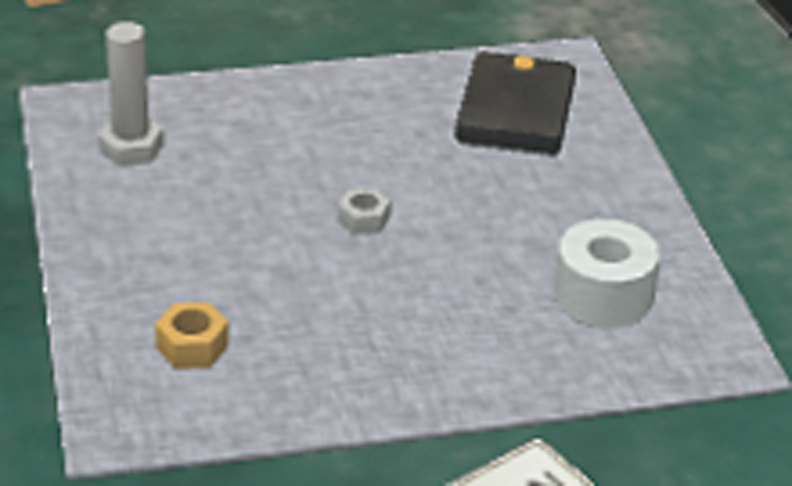

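View pics/wrist0.png

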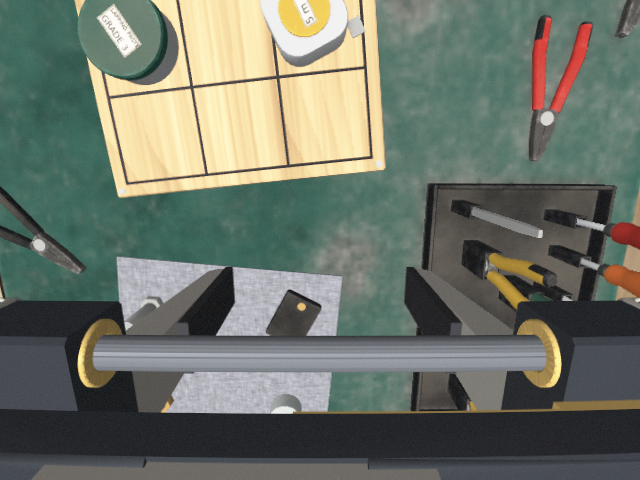

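Crops (side camera): grid corners in c1 are (66,110), (537,43), (745,252), (193,350). In c2 I read the bolt top (125,31), spacer hole (608,249), large nut hole (193,321), small nut (364,201), and gauge top corners ≈(482,51), (576,65), (561,147), (458,134). The wrist view confirms the layout.

```bash
cat > m.py <<'E'
from h import *
np.set_printoptions(precision=4,suppress=True)
s=load('side0')
c1=lambda p:(np.array(p,float)+.5)/4-.5+[195,165]
c2=lambda p:(np.array(p,float)+.5)/3.6-.5+[230,260]
g=w(s,c1([(66,110),(537,43),(745,252),(193,350),(327,229),(497,200),(387,314),(568,283)]),.010)[:,:2]
m=np.array([(-135,135),(135,135),(135,-135),(-135,-135),(-45,-45),(45,-45),(-45,-135),(45,-135)])/1e3
mc=m.mean(0);gc=g.mean(0);H=(m-mc).T@(g-gc);th=np.arctan2(H[0,1]-H[1,0],H[0,0]+H[1,1])
R=np.array([[np.cos(th),-np.sin(th)],[np.sin(th),np.cos(th)]]);t=gc-R@mc
if __name__=='__main__':
    print('board',t,np.degrees(th),'res mm\n',(g-(m@R.T+t))*1e3)
    for n,q in dict(spacer=(0,0),gauge=(-.09,.09),bolt=(.09,-.09),tin=(-.09,0),tape=(.09,0)).items(): print('sq',n,R@q+t)
    for n,p,z in [('bolttop',(125,31),.064),('boltbase',(129,137),.014),('spacer',(608,249),.028),('spL',(559,249),.028),('spR',(660,249),.028),('lnut',(193,321),.017),('snut',(364,201),.014)]: print(n,w(s,c2([p]),z)[0])
    k=w(s,c2([(482,51),(576,65),(561,147),(458,134)]),.019)[:,:2]; print('gauge',k.mean(0),np.linalg.norm(np.roll(k,-1,0)-k,axis=1),np.degrees(np.arctan2(*(np.roll(k,-1,0)-k).T[::-1])))
    print('tin', w(s,c1([(211,137)]),.052), 'tape',w(s,c1([(530,87)]),.048))
    v=load('wrist0');print('wrist: tin',w(v,[(122,36)],.052),'gaugecorn',w(v,[(290,290),(322,305),(300,343),(267,330)],.019),'brd',w(v,[(127,184),(371,158),(191,88),(277,77),(207,175),(288,166)],.010)[:,:2])
    print('wrist model',px(v,np.c_[m@R.T+t,np.full(8,.01)]))
E
python3 m.py
```

```text
board [0.5586 0.186 ] 5.245631684476597 res mm
 [[ 0.2226 -2.0768]
 [ 3.1999  0.9878]
 [-0.1163  0.9537]
 [-0.083  -1.2584]
 [ 0.0167 -0.9032]
 [-1.5884  0.9853]
 [ 0.0769  0.8626]
 [-1.7284  0.4489]]
sq spacer [0.5586 0.186 ]
sq gauge [0.4607 0.2674]
sq bolt [0.6564 0.1046]
sq tin [0.469  0.1778]
sq tape [0.6482 0.1942]
bolttop [ 0.4467 -0.1088  0.064 ]
boltbase [ 0.446  -0.1135  0.014 ]
spacer [ 0.6049 -0.2536  0.028 ]
spL [ 0.5866 -0.2485  0.028 ]
spR [ 0.6244 -0.259   0.028 ]
lnut [ 0.4442 -0.2411  0.017 ]
snut [ 0.5292 -0.1818  0.014 ]
gauge [ 0.6144 -0.1341] [0.0428 0.0651 0.0437 0.0673] [ -30.4574 -117.748   152.4814   61.3741]
tin [[0.4679 0.1637 0.052 ]] tape [[0.6359 0.1924 0.048 ]]
wrist: tin [[0.472 0.174 0.052]] gaugecorn [[ 0.6159 -0.0822  0.019 ]
 [ 0.6529 -0.1009  0.019 ]
 [ 0.6266 -0.1504  0.019 ]
 [ 0.5874 -0.1332  0.019 ]] brd [[0.4367 0.0387]
 [0.7055 0.0661]
 [0.5165 0.1373]
 [0.6062 0.1473]
 [0.5268 0.0481]
 [0.6158 0.0576]]
wrist model [[  70.6774  -98.6825]
 [ 352.8225 -135.221 ]
 [ 370.8169  160.0533]
 [ 126.8003  183.5499]
 [ 192.358    88.1811]
 [ 278.3176   79.0805]
 [ 206.3981  175.6241]
 [ 288.0063  167.7637]]
```

The board pose fits to within 3 mm in both cameras: centre (0.559, 0.186), turned 5.2°. The tin and tape sit in the squares expected. I'll turn the tool first so that it closes along the board's y.

Request:
{"name": "move_arm", "arguments": {
  "deltas": [
    [0, 0, 0, 0, 0, 8.48],
    [0, 0, 0, 0, 0, 8.48],
    [0, 0, 0, 0, 0, 8.48],
    [0, 0, 0, 0, 0, 8.48],
    [0, 0, 0, 0, 0, 8.48],
    [0, 0, 0, 0, 0, 8.48],
    [0, 0, 0, 0, 0, 8.48],
    [0, 0, 0, 0, 0, 8.48],
    [0, 0, 0, 0, 0, 8.48],
    [0, 0, 0, 0, 0, 8.48]
  ],
  "grip": 75
}}

```text
time_s: 1.15
eef_pos: [0.6497, 0.0, 0.1835]
ee_rot: [0.0, 0.999, 0.042, -0.0]
wrist_force: [0.5, 0.5, -0.6]
gripper_width: 0.75
finger_force: 0.0
```

```bash
cat > go.py <<'E'
import sys,numpy as np
from rig import env
from scipy.spatial.transform import Rotation as Ro
np.set_printoptions(precision=3,suppress=True)
st=env.get_state(); q=np.array(st['ee_rot']); r=Ro.from_quat(q[[1,2,3,0]]); M=r.as_matrix()
p=np.array(st['eef_pos']); print('t',st['time_s'],'p',p,'x',M[:,0],'yang',np.degrees(np.arctan2(M[1,1],M[0,1])),'tilt',np.degrees(np.arccos(-M[2,2])),'w',st['gripper_width'],'q',st['joint_pos'],'F',st['wrist_force'],st['finger_force'])
a=[float(v) for v in sys.argv[1:]]
for i in range(0,len(a),3):
    t=np.array(a[i:i+3]); print('->',t,'cm',M.T@(t-p)*100); p=t
E
python3 go.py .605 -.254 .15 .605 -.254 .010
```

```text
t 1.15 p [0.65  0.    0.184] x [ 0.996  0.085 -0.001] yang -85.1467796550036 tilt 0.03964707550936934 w 0.7495074835317839 q [-0.271  0.473  0.303  1.62  -0.155  1.073 -1.411] F [ 0.497  0.488 -0.623] 0.0
-> [ 0.605 -0.254  0.15 ] cm [-6.604 24.933  3.357]
-> [ 0.605 -0.254  0.01 ] cm [ 0.01 -0.   14.  ]
```

Request:
{"name": "move_arm", "arguments": {
  "deltas": [
    [-0.66, 2.49, 0.34, 0, 0, 0],
    [-0.66, 2.49, 0.34, 0, 0, 0],
    [-0.66, 2.49, 0.34, 0, 0, 0],
    [-0.66, 2.49, 0.34, 0, 0, 0],
    [-0.66, 2.49, 0.34, 0, 0, 0],
    [-0.66, 2.49, 0.34, 0, 0, 0],
    [-0.66, 2.49, 0.34, 0, 0, 0],
    [-0.66, 2.49, 0.34, 0, 0, 0],
    [-0.66, 2.49, 0.34, 0, 0, 0],
    [-0.66, 2.49, 0.34, 0, 0, 0]
  ]
}}

```text
time_s: 2.15
eef_pos: [0.6064, -0.2548, 0.1494]
ee_rot: [-0.0, 0.999, 0.045, -0.0]
wrist_force: [0.1, -0.0, -0.8]
gripper_width: 0.752
finger_force: 0.0
```

```bash
python3 go.py .605 -.254 .010
python3 - <<'E'
from h import *
s=snap('wrist','wrist1')
print(px(s,[[.605,-.254,.028],[.444,-.241,.017],[.529,-.182,.014]]))
E
```

```text
t 2.15 p [ 0.606 -0.255  0.149] x [ 0.996  0.091 -0.001] yang -84.79387917600215 tilt 0.03318983013380008 w 0.7521900819092847 q [ 0.1    0.525  0.345  1.632 -0.2    1.021 -0.972] F [ 0.138 -0.034 -0.826] 0.0
-> [ 0.605 -0.254  0.01 ] cm [-0.125 -0.09  13.942]
[[317.49564916 229.65496336]
 [293.10515021 366.61244586]
 [243.85392323 290.5496391 ]]
```

View pics/wrist1.png

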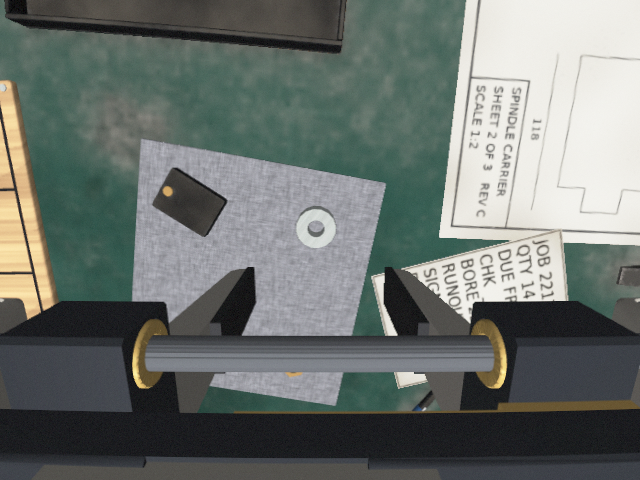

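The wrist view shows the spacer hole at (316,228), where the projection puts it (317,230), so I can descend. The gauge's top corners are at (176,168), (227,201), (206,236), (152,202).

Request:
{"name": "move_arm", "arguments": {
  "deltas": [
    [-0.12, -0.09, 2, 0, 0, 0],
    [0, 0, 2.5, 0, 0, 0],
    [0, 0, 2.5, 0, 0, 0],
    [0, 0, 2.5, 0, 0, 0],
    [0, 0, 2, 0, 0, 0],
    [0, 0, 1.5, 0, 0, 0],
    [0, 0, 0.95, 0, 0, 0],
    [0, 0, 0, 0, 0, 0]
  ]
}}

```text
time_s: 3.0
eef_pos: [0.6048, -0.2528, 0.0092]
ee_rot: [-0.0, 0.999, 0.045, -0.001]
wrist_force: [0.3, -0.3, -0.1]
gripper_width: 0.749
finger_force: 0.0
```

Request:
{"name": "move_arm", "arguments": {
  "deltas": [
    [0, 0, 0, 0, 0, 0],
    [0, 0, 0, 0, 0, 0],
    [0, 0, 0, 0, 0, 0],
    [0, 0, 0, 0, 0, 0],
    [0, 0, 0, 0, 0, 0],
    [0, 0, 0, 0, 0, 0],
    [0, 0, 0, 0, 0, 0]
  ],
  "grip": 0,
  "force": 30
}}

```text
time_s: 3.7
eef_pos: [0.6056, -0.2532, 0.0105]
ee_rot: [0.0, 0.999, 0.045, 0.0]
wrist_force: [-0.1, -0.1, 1.1]
gripper_width: 0.158
finger_force: 0.0
```

Request:
{"name": "move_arm", "arguments": {
  "deltas": [
    [0, 0, -0.5, 0, 0, 0],
    [0, 0, -1.5, 0, 0, 0],
    [0, 0, -2.5, 0, 0, 0],
    [0, 0, -2.5, 0, 0, 0],
    [0, 0, -2.5, 0, 0, 0],
    [0, 0, -2, 0, 0, 0],
    [0, 0, -1, 0, 0, 0],
    [0, 0, 0, 0, 0, 0]
  ]
}}

```text
time_s: 4.5
eef_pos: [0.6067, -0.2537, 0.1378]
ee_rot: [0.001, 0.999, 0.045, 0.002]
wrist_force: [-0.8, 0.2, 0.9]
gripper_width: 0.002
finger_force: 0.0
```

```bash
python3 go.py .5586 .186 .135 .5586 .186 .017
python3 - <<'E'
from h import *
s=load('wrist1')
k=w(s,[(176,168),(227,201),(206,236),(152,202)],.019)[:,:2];print('gauge',k.mean(0),np.linalg.norm(np.roll(k,-1,0)-k,axis=1),np.degrees(np.arctan2(*(np.roll(k,-1,0)-k).T[::-1])))
E
```

```text
t 4.5 p [ 0.607 -0.254  0.138] x [0.996 0.091 0.004] yang -84.80658422287087 tilt 0.22159755235511305 w 0.002283434484582728 q [ 0.1    0.534  0.343  1.646 -0.206  0.993 -0.969] F [-0.841  0.222  0.875] 0.0
-> [0.559 0.186 0.135] cm [ -0.808 -44.226   0.21 ]
-> [0.559 0.186 0.017] cm [-0.042 -0.017 11.8  ]
gauge [ 0.61941417 -0.12655723] [0.05737106 0.04246472 0.06178313 0.04264031] [-118.75042789  151.54971164   61.22161421  -34.38910701]
```

The fingers closed to nothing, so the grasp missed. I'll look before going on.

Run:
```python
from h import *
print(px(load('wrist1'),[[.6064,-.2548,.1494]]))
s=snap('side','side1'); print(px(s,[[.6067,-.2537,.1378],[.605,-.254,.028]]))
```

```text
[[318.17857995 267.15378973]]
[[407.48596945 260.87873794]
 [398.70482543 328.97409959]]
```

View pics/side1.png

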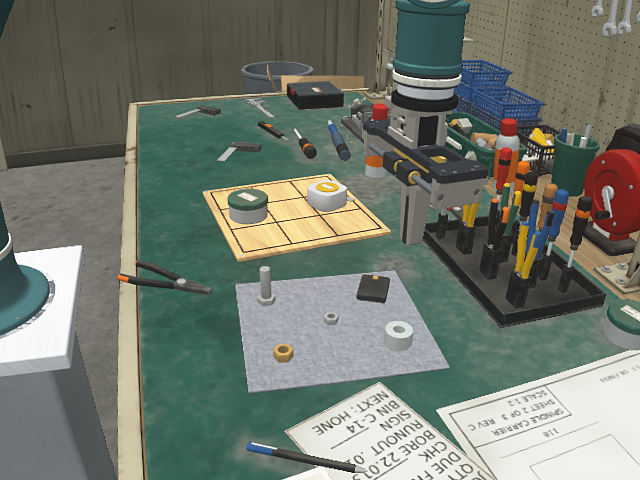

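The spacer is untouched at (399,335). The fingertip shows at (410,242), but the reported TCP projects to (407,261), so the finger ends look higher than reported. I'll quantify that in both views.

Run:
```python
from h import *
np.set_printoptions(precision=1,suppress=True)
s=load('side1')
for dz in(0,.01,.02,.03,.04): print(dz,px(s,[[.6067,-.2537,.1378+dz]]),px(s,[[.6067-.01,-.2537-.01,.1378+dz]]))
v=load('wrist1'); p=np.array([.6064,-.2548,.1494]); x=np.array([.996,.091,0]); y=np.array([.091,-.996,0]); z=np.array([0,0,1])
for dz in(0,.01,.02,.03,.04):
  print(dz,px(v,[p+.01*x+i*.0346*y+dz*z for i in(1,-1)]).ravel(),px(v,[p-.01*x+i*.0346*y+dz*z for i in(1,-1)]).ravel())
im=v['pixels'][:,:,::-1]
a=cv2.resize(im[240:360,190:450],None,fx=3,fy=3,interpolation=cv2.INTER_CUBIC)[:300]
b=cv2.resize(s['pixels'][:,:,::-1][190:290,340:600],None,fx=3,fy=3,interpolation=cv2.INTER_CUBIC)
cv2.imwrite('pics/c3.png',np.vstack([a,b]))
```

```text
0 [[407.5 260.9]] [[403.5 265.9]]
0.01 [[408.2 254.2]] [[404.2 259.1]]
0.02 [[409.  247.4]] [[404.9 252.2]]
0.03 [[409.7 240.5]] [[405.6 245.3]]
0.04 [[410.5 233.6]] [[406.4 238.3]]
0 [374.1 251.7 262.2 251.7] [372.9 282.2 263.5 282.2]
0.01 [376.8 256.2 259.4 256.2] [375.5 288.1 260.8 288.1]
0.02 [379.8 261.2 256.4 261.2] [378.3 294.5 257.9 294.5]
0.03 [383.1 266.8 253.  266.8] [381.4 301.7 254.7 301.7]
0.04 [386.7 272.9 249.2 272.9] [384.9 309.6 251.2 309.6]
```

View pics/c3.png

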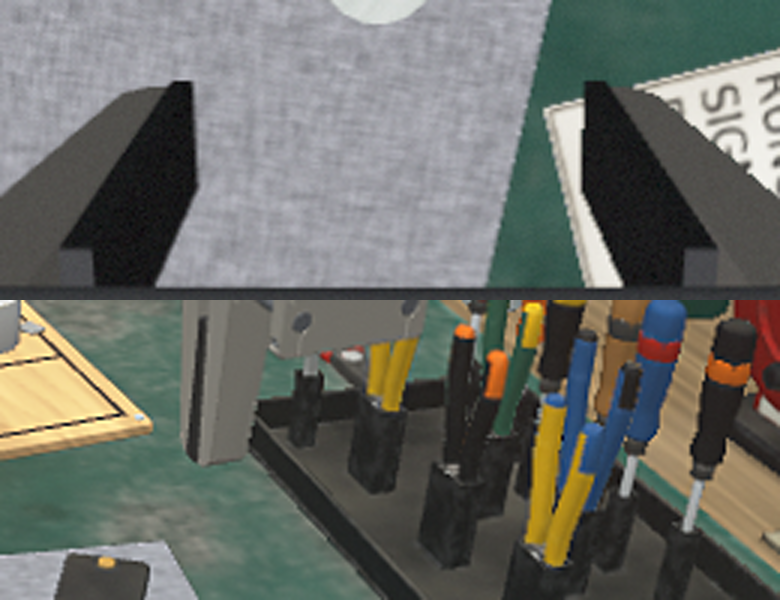

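Both views show the same thing: in wrist the tip corner is at (254,267)/(385,267), and in side at (407,245). The real finger ends sit 30 mm above the reported TCP, with no sideways offset. From here I command z = wanted tip height − 30 mm, and check the force during the last part of each descent.

Request:
{"name": "move_arm", "arguments": {
  "deltas": [
    [0.1, 0, 2, 0, 0, 0],
    [0, 0, 2.5, 0, 0, 0],
    [0, 0, 2.5, 0, 0, 0],
    [0, 0, 2.5, 0, 0, 0],
    [0, 0, 2, 0, 0, 0],
    [0, 0, 1, 0, 0, 0],
    [0, 0, 0, 0, 0, 0]
  ],
  "grip": 75
}}

```text
time_s: 5.25
eef_pos: [0.6047, -0.2525, 0.008]
ee_rot: [-0.001, 0.999, 0.045, -0.002]
wrist_force: [-0.7, -0.7, 0.1]
gripper_width: 0.598
finger_force: 0.0
```

Request:
{"name": "move_arm", "arguments": {
  "deltas": [
    [0, 0, 1, 0, 0, 0],
    [0, 0, 1, 0, 0, 0],
    [0, 0, 0.6, 0, 0, 0],
    [0, 0, 0.4, 0, 0, 0],
    [0, 0, 0, 0, 0, 0]
  ]
}}

```text
time_s: 5.75
eef_pos: [0.6062, -0.253, -0.0201]
ee_rot: [-0.0, 0.999, 0.045, -0.0]
wrist_force: [-0.2, 0.5, 0.2]
gripper_width: 0.749
finger_force: 0.0
```

Request:
{"name": "move_arm", "arguments": {
  "deltas": [
    [0, 0, 0, 0, 0, 0],
    [0, 0, 0, 0, 0, 0],
    [0, 0, 0, 0, 0, 0],
    [0, 0, 0, 0, 0, 0],
    [0, 0, 0, 0, 0, 0],
    [0, 0, 0, 0, 0, 0],
    [0, 0, 0, 0, 0, 0]
  ],
  "grip": 0,
  "force": 30
}}

```text
time_s: 6.45
eef_pos: [0.6067, -0.2529, -0.0193]
ee_rot: [-0.0, 0.999, 0.045, 0.0]
wrist_force: [-1.5, 1.0, 3.1]
gripper_width: 0.423
finger_force: 30.0
```

Gripped: 30 N at 39 mm. Now lift and carry.

Request:
{"name": "move_arm", "arguments": {
  "deltas": [
    [0, 0, -0.5, 0, 0, 0],
    [0, 0, -1.5, 0, 0, 0],
    [0, 0, -2.5, 0, 0, 0],
    [0, 0, -2.5, 0, 0, 0],
    [0, 0, -2.5, 0, 0, 0],
    [0, 0, -1.5, 0, 0, 0],
    [0, 0, 0, 0, 0, 0]
  ]
}}

```text
time_s: 7.15
eef_pos: [0.6082, -0.254, 0.0934]
ee_rot: [0.001, 0.999, 0.045, 0.002]
wrist_force: [0.3, -0.1, -1.8]
gripper_width: 0.42
finger_force: 30.0
```

```bash
python3 go.py .5586 .186 .09 .5586 .186 -.0128
```

```text
t 7.15 p [ 0.608 -0.254  0.093] x [0.996 0.09  0.005] yang -84.81588964996006 tilt 0.2963612013460909 w 0.41984660137459656 q [ 0.11   0.587  0.33   1.673 -0.228  0.915 -0.953] F [ 0.326 -0.106 -1.81 ] 29.99960773042403
-> [0.559 0.186 0.09 ] cm [ -0.967 -44.272   0.243]
-> [ 0.559  0.186 -0.013] cm [-0.048 -0.022 10.28 ]
```

Request:
{"name": "move_arm", "arguments": {
  "deltas": [
    [0, -2, 0, 0, 0, 0],
    [-0.1, -3, 0, 0, 0, 0],
    [-0.1, -3, 0, 0, 0, 0],
    [-0.1, -3, 0, 0, 0, 0],
    [-0.1, -3, 0, 0, 0, 0],
    [-0.1, -3, 0, 0, 0, 0],
    [-0.1, -3, 0, 0, 0, 0],
    [-0.1, -3, 0, 0, 0, 0],
    [-0.1, -3, 0, 0, 0, 0],
    [-0.1, -3, 0, 0, 0, 0]
  ]
}}

```text
time_s: 8.15
eef_pos: [0.5701, 0.036, 0.0892]
ee_rot: [0.0, 0.999, 0.045, -0.001]
wrist_force: [1.7, 0.2, -1.5]
gripper_width: 0.422
finger_force: 30.0
```

Request:
{"name": "move_arm", "arguments": {
  "deltas": [
    [-0.1, -3, 0, 0, 0, 0],
    [0, -3, 0, 0, 0, 0],
    [0, -3, 0, 0, 0, 0],
    [0, -3, 0, 0, 0, 0],
    [0, -2, 0, 0, 0, 0],
    [0, -1.2, 0, 0, 0, 0],
    [0, 0, 0, 0, 0, 0],
    [0, 0, 0, 0, 0, 0]
  ]
}}

```text
time_s: 8.95
eef_pos: [0.5564, 0.1848, 0.0899]
ee_rot: [0.001, 0.999, 0.045, -0.0]
wrist_force: [0.7, -0.2, -0.5]
gripper_width: 0.421
finger_force: 30.0
```

```bash
python3 go.py .5586 .186 .09 .5586 .186 -.0128
python3 - <<'E'
from h import *
s=snap('wrist','wrist2')
g=cv2.cvtColor(s['pixels'],cv2.COLOR_RGB2GRAY)
from m import R,t
print(px(s,[[*(R@q+t),.01] for q in ((-.045,.045),(.045,.045),(.045,-.045),(-.045,-.045))]))
E
```

```text
t 8.95 p [0.556 0.185 0.09 ] x [ 0.996  0.09  -0.001] yang -84.858948153055 tilt 0.08132469501978214 w 0.42078793688124183 q [-0.588  0.478  0.271  1.854 -0.166  0.833 -1.715] F [ 0.726 -0.247 -0.482] 29.999442549305968
-> [0.559 0.186 0.09 ] cm [ 0.226 -0.102 -0.011]
-> [ 0.559  0.186 -0.013] cm [ 0.008 -0.012 10.28 ]
[[266.3702 285.1602]
 [262.2178 182.2534]
 [371.553  182.0705]
 [368.0072 284.9526]]
```

View pics/wrist2.png

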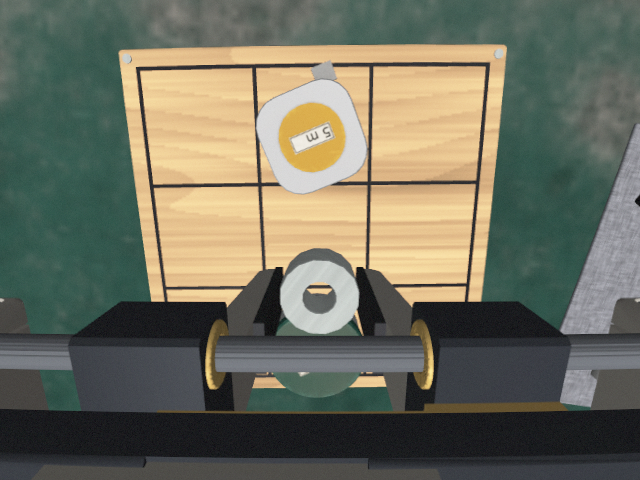

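The wrist view shows the spacer held level between the pads. Grid crossings at (262,184) and (370,183) match the prediction within 2 px. Lower and release.

Request:
{"name": "move_arm", "arguments": {
  "deltas": [
    [0.2, -0.1, 1.5, 0, 0, 0],
    [0, 0, 2, 0, 0, 0],
    [0, 0, 2, 0, 0, 0],
    [0, 0, 2, 0, 0, 0],
    [0, 0, 1.2, 0, 0, 0],
    [0, 0, 0.8, 0, 0, 0],
    [0, 0, 0.5, 0, 0, 0],
    [0, 0, 0.2, 0, 0, 0],
    [0, 0, 0, 0, 0, 0],
    [0, 0, 0, 0, 0, 0]
  ]
}}

```text
time_s: 10.0
eef_pos: [0.559, 0.1876, -0.011]
ee_rot: [-0.0, 0.999, 0.045, 0.001]
wrist_force: [-0.0, 0.2, -1.4]
gripper_width: 0.419
finger_force: 30.0
```

```bash
python3 go.py .5586 .186 -.0128
```

```text
t 10.0 p [ 0.559  0.188 -0.011] x [0.996 0.091 0.001] yang -84.80368453169079 tilt 0.06822764808648209 w 0.4186695161388522 q [-0.553  0.633  0.225  1.885 -0.221  0.647 -1.672] F [-0.022  0.177 -1.378] 29.99957497115247
-> [ 0.559  0.186 -0.013] cm [-0.051  0.151  0.18 ]
```

Request:
{"name": "move_arm", "arguments": {
  "deltas": [
    [0, 0.1, 0.1, 0, 0, 0],
    [0, 0, 0.1, 0, 0, 0],
    [0, 0, 0.05, 0, 0, 0],
    [0, 0, 0, 0, 0, 0]
  ]
}}

```text
time_s: 10.4
eef_pos: [0.5589, 0.1863, -0.0134]
ee_rot: [-0.0, 0.999, 0.045, 0.0]
wrist_force: [-0.5, -1.4, 4.0]
gripper_width: 0.421
finger_force: 30.0
```

Request:
{"name": "move_arm", "arguments": {
  "deltas": [
    [0, 0, 0, 0, 0, 0],
    [0, 0, 0, 0, 0, 0],
    [0, 0, 0, 0, 0, 0],
    [0, 0, 0, 0, 0, 0]
  ],
  "grip": 62
}}

```text
time_s: 10.8
eef_pos: [0.5585, 0.1863, -0.0143]
ee_rot: [0.0, 0.999, 0.045, -0.0]
wrist_force: [-0.8, -0.6, 0.2]
gripper_width: 0.619
finger_force: 0.0
```

Request:
{"name": "move_arm", "arguments": {
  "deltas": [
    [0, 0, -0.5, 0, 0, 0],
    [0, 0, -2, 0, 0, 0],
    [0, 0, -2.5, 0, 0, 0],
    [0, 0, -2.5, 0, 0, 0],
    [0, 0, -2.5, 0, 0, 0],
    [0, 0, 0, 0, 0, 0],
    [0, 0, 0, 0, 0, 0]
  ]
}}

```text
time_s: 11.5
eef_pos: [0.5587, 0.1865, 0.0864]
ee_rot: [-0.0, 0.999, 0.045, 0.0]
wrist_force: [-0.0, 0.3, -0.7]
gripper_width: 0.618
finger_force: 0.0
```

```bash
python3 go.py .444 -.241 .10 ;python3 - <<'E'
from h import *
s=snap('wrist','wrist3');im=s['pixels'][:,:,::-1]
cv2.imwrite('pics/c4.png',im[0:400])
E
```

```text
t 11.5 p [0.559 0.187 0.086] x [0.996 0.091 0.001] yang -84.79710090273217 tilt 0.06523502799999377 w 0.6184346821996936 q [-0.588  0.486  0.271  1.851 -0.171  0.826 -1.711] F [-0.039  0.299 -0.689] 0.0
-> [ 0.444 -0.241  0.1  ] cm [-15.297  41.537  -1.401]
```

View pics/c4.png

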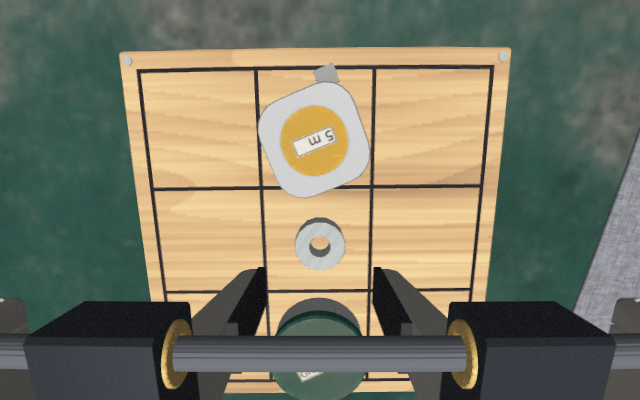

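The spacer stands in the middle square with its hole at (320,243). Next is the nut: spacer position check and flat direction from the c2 readings.

Run:
```python
from m import *
v=load('wrist3'); p=w(v,[(320,243)],.034)[0,:2]; print('spacer',p,'in board',R.T@(p-t))
k=w(s,c2([(173,304),(215,304),(229,328),(211,342),(172,342),(157,330)]),.017)[:,:2]
d=np.roll(k,-1,0)-k; print(k.mean(0),np.linalg.norm(d,axis=1),np.degrees(np.arctan2(d[:,1],d[:,0])))
im=s['pixels'][:,:,::-1]
cv2.imwrite('pics/c5.png',cv2.resize(im[338:368,265:303],None,fx=16,fy=16,interpolation=cv2.INTER_CUBIC))
```

```text
spacer [0.5614 0.1855] in board [ 0.0028 -0.0008]
[ 0.4437 -0.2433] [0.0158 0.0149 0.0103 0.0143 0.0089 0.016 ] [ -14.421   -83.3234 -143.9709  165.5696  115.8955   55.6826]
```

View pics/c5.png

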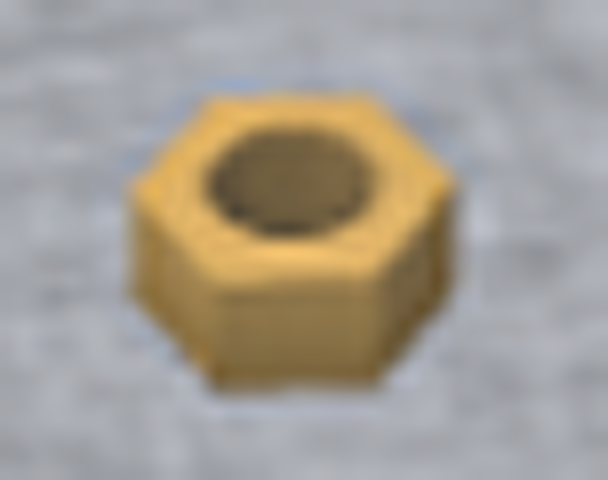

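The nut's flats run along about −14.5°, so closing along −104.5° fits. I'll move over it and turn the tool 19.7°.

Request:
{"name": "move_arm", "arguments": {
  "deltas": [
    [-0.7, 2, -0.2, 0, 0, 0],
    [-1.1, 3, -0.2, 0, 0, 0],
    [-1.1, 3, -0.2, 0, 0, 0],
    [-1.1, 3, -0.2, 0, 0, 0],
    [-1.1, 3, -0.2, 0, 0, 0],
    [-1.1, 3, -0.2, 0, 0, 0],
    [-1.1, 3, -0.2, 0, 0, 0],
    [-1.1, 3, 0, 0, 0, 0],
    [-1.1, 3, 0, 0, 0, 0],
    [-1.1, 3, 0, 0, 0, 0]
  ],
  "grip": 50
}}

```text
time_s: 12.55
eef_pos: [0.4769, -0.1144, 0.0991]
ee_rot: [0.0, 0.999, 0.045, -0.001]
wrist_force: [-0.4, 0.2, -0.5]
gripper_width: 0.496
finger_force: 0.0
```

Request:
{"name": "move_arm", "arguments": {
  "deltas": [
    [-1.1, 3, 0, 0, 0, 0],
    [-1.1, 3, 0, 0, 0, 0],
    [-1.1, 3, 0, 0, 0, 0],
    [-1.1, 2.4, 0, 0, 0, 0],
    [-0.4, 1.2, 0, 0, 0, 0],
    [0, 0, 0, 0, 0, 6.6],
    [0, 0, 0, 0, 0, 6.6],
    [0, 0, 0, 0, 0, 6.5],
    [0, 0, 0, 0, 0, 0],
    [0, 0, 0, 0, 0, 0]
  ]
}}

```text
time_s: 13.55
eef_pos: [0.4424, -0.2414, 0.0994]
ee_rot: [-0.0, 0.992, -0.125, -0.001]
wrist_force: [0.0, 0.3, 0.7]
gripper_width: 0.496
finger_force: 0.0
```

```bash
python3 go.py .444 -.242 .03 .444 -.242 -.0225
```

```text
t 13.55 p [ 0.442 -0.241  0.099] x [ 0.969 -0.247 -0.001] yang -104.32400846473713 tilt 0.06474668035306211 w 0.49645834361278457 q [ 0.031  0.356  0.484  2.054 -0.231  0.785 -1.166] F [0.031 0.322 0.654] 0.0
-> [ 0.444 -0.242  0.03 ] cm [0.178 0.016 6.945]
-> [ 0.444 -0.242 -0.022] cm [0.006 0.001 5.25 ]
```

Request:
{"name": "move_arm", "arguments": {
  "deltas": [
    [0.17, 0, 2, 0, 0, 0],
    [0, 0, 2.5, 0, 0, 0],
    [0, 0, 2.4, 0, 0, 0],
    [0, 0, 2, 0, 0, 0],
    [0, 0, 1.5, 0, 0, 0],
    [0, 0, 1, 0, 0, 0],
    [0, 0, 0.5, 0, 0, 0],
    [0, 0, 0.25, 0, 0, 0],
    [0, 0, 0, 0, 0, 0],
    [0, 0, 0, 0, 0, 0]
  ]
}}

```text
time_s: 14.55
eef_pos: [0.445, -0.2426, -0.021]
ee_rot: [0.0, 0.992, -0.126, 0.001]
wrist_force: [-0.4, -0.2, 0.1]
gripper_width: 0.501
finger_force: 0.0
```

Request:
{"name": "move_arm", "arguments": {
  "deltas": [
    [0, 0, 0, 0, 0, 0],
    [0, 0, 0, 0, 0, 0],
    [0, 0, 0, 0, 0, 0],
    [0, 0, 0, 0, 0, 0],
    [0, 0, 0, 0, 0, 0],
    [0, 0, 0, 0, 0, 0]
  ],
  "grip": 0,
  "force": 20
}}

```text
time_s: 15.15
eef_pos: [0.4448, -0.2423, -0.0214]
ee_rot: [-0.0, 0.992, -0.126, 0.0]
wrist_force: [-0.9, 0.6, 3.7]
gripper_width: 0.261
finger_force: 20.0
```

24 mm across the flats, so the nut is gripped. Lift and carry it to the spacer.

Request:
{"name": "move_arm", "arguments": {
  "deltas": [
    [0, 0, -0.5, 0, 0, 0],
    [0, 0, -1.5, 0, 0, 0],
    [0, 0, -2.5, 0, 0, 0],
    [0, 0, -2.5, 0, 0, 0],
    [0, 0, -2.5, 0, 0, 0],
    [0, 0, -2, 0, 0, 0],
    [0, 0, -0.5, 0, 0, 0],
    [0, 0, 0, 0, 0, 0]
  ]
}}

```text
time_s: 15.95
eef_pos: [0.445, -0.2424, 0.0994]
ee_rot: [0.0, 0.992, -0.126, 0.001]
wrist_force: [0.6, -0.1, -0.5]
gripper_width: 0.255
finger_force: 20.0
```

```bash
python3 go.py .56 .186 .10
```

```text
t 15.95 p [ 0.445 -0.242  0.099] x [ 0.968 -0.25   0.002] yang -104.49643010217832 tilt 0.12373972665331391 w 0.2554108035189852 q [ 0.025  0.36   0.492  2.05  -0.239  0.784 -1.163] F [ 0.599 -0.136 -0.48 ] 20.000031357631087
-> [0.56  0.186 0.1  ] cm [  0.406 -44.356  -0.054]
```

Request:
{"name": "move_arm", "arguments": {
  "deltas": [
    [0, -2, 0, 0, 0, 0],
    [0, -3, 0, 0, 0, 0],
    [0, -3, 0, 0, 0, 0],
    [0, -3, 0, 0, 0, 0],
    [0, -3, 0, 0, 0, 0],
    [0, -3, 0, 0, 0, 0],
    [0, -3, 0, 0, 0, 0],
    [0, -3, 0, 0, 0, 0],
    [0, -3, 0, 0, 0, 0],
    [0.4, -3, 0, 0, 0, 0]
  ]
}}

```text
time_s: 16.95
eef_pos: [0.5198, 0.0386, 0.0971]
ee_rot: [0.0, 0.992, -0.126, -0.001]
wrist_force: [0.5, 0.3, 0.0]
gripper_width: 0.257
finger_force: 20.0
```

Request:
{"name": "move_arm", "arguments": {
  "deltas": [
    [0, -3, 0, 0, 0, 0],
    [0, -3, 0, 0, 0, 0],
    [0, -3, 0, 0, 0, 0],
    [0, -3, 0, 0, 0, 0],
    [0, -2.2, 0, 0, 0, 0],
    [0, -1.1, 0, 0, 0, 0],
    [0, 0, 0, 0, 0, 0],
    [0, 0, 0, 0, 0, 0]
  ]
}}

```text
time_s: 17.75
eef_pos: [0.5588, 0.184, 0.0977]
ee_rot: [0.001, 0.992, -0.127, -0.001]
wrist_force: [-0.4, 1.3, -0.5]
gripper_width: 0.254
finger_force: 20.0
```

```bash
python3 go.py .56 .186 .04  .56 .186 .0086
```

```text
t 17.75 p [0.559 0.184 0.098] x [ 0.968 -0.252 -0.001] yang -104.56982820433568 tilt 0.111413282061528 w 0.2543308243876093 q [-0.657  0.479  0.365  1.848 -0.219  0.855 -2.01 ] F [-0.4    1.323 -0.533] 19.99984518508427
-> [0.56  0.186 0.04 ] cm [ 0.073 -0.237  5.767]
-> [0.56  0.186 0.009] cm [ 0.003 -0.005  3.14 ]
```

Request:
{"name": "move_arm", "arguments": {
  "deltas": [
    [0.07, -0.2, 1.5, 0, 0, 0],
    [0, 0, 2, 0, 0, 0],
    [0, 0, 2, 0, 0, 0],
    [0, 0, 1.4, 0, 0, 0],
    [0, 0, 0.8, 0, 0, 0],
    [0, 0, 0.6, 0, 0, 0],
    [0, 0, 0.3, 0, 0, 0],
    [0, 0, 0, 0, 0, 0],
    [0, 0, 0, 0, 0, 0]
  ]
}}

```text
time_s: 18.65
eef_pos: [0.561, 0.1875, 0.0129]
ee_rot: [-0.0, 0.992, -0.126, 0.0]
wrist_force: [0.1, 0.5, -1.0]
gripper_width: 0.253
finger_force: 20.0
```

```bash
python3 go.py .56 .186 .0086
```

```text
t 18.65 p [0.561 0.187 0.013] x [ 0.968 -0.25   0.001] yang -104.50605129484741 tilt 0.062258438588690325 w 0.25309310962486026 q [-0.621  0.605  0.317  1.879 -0.279  0.699 -1.965] F [ 0.15   0.543 -0.971] 19.999969488708302
-> [0.56  0.186 0.009] cm [-0.059  0.168  0.433]
```

Request:
{"name": "move_arm", "arguments": {
  "deltas": [
    [-0.05, 0.12, 0.15, 0, 0, 0],
    [0, 0, 0.15, 0, 0, 0],
    [0, 0, 0.1, 0, 0, 0],
    [0, 0, 0, 0, 0, 0],
    [0, 0, 0, 0, 0, 0]
  ]
}}

```text
time_s: 19.15
eef_pos: [0.5598, 0.1863, 0.0087]
ee_rot: [-0.0, 0.992, -0.126, 0.0]
wrist_force: [-0.2, -0.7, 3.6]
gripper_width: 0.26
finger_force: 20.0
```

```bash
python3 go.py .56 .186 .0086
```

```text
t 19.15 p [0.56  0.186 0.009] x [ 0.968 -0.25   0.   ] yang -104.50174304867235 tilt 0.011558372916871769 w 0.2604939300476611 q [-0.618  0.61   0.314  1.883 -0.282  0.691 -1.961] F [-0.239 -0.74   3.6  ] 20.00059232697822
-> [0.56  0.186 0.009] cm [0.029 0.026 0.008]
```

Contact is at the right height (3.6 N). Release gently and lift.

Request:
{"name": "move_arm", "arguments": {
  "deltas": [
    [0, 0, 0, 0, 0, 0],
    [0, 0, 0, 0, 0, 0],
    [0, 0, 0, 0, 0, 0],
    [0, 0, 0, 0, 0, 0]
  ],
  "grip": 45
}}

```text
time_s: 19.55
eef_pos: [0.5597, 0.1863, 0.0082]
ee_rot: [0.0, 0.992, -0.126, -0.0]
wrist_force: [-0.6, -0.2, -0.1]
gripper_width: 0.45
finger_force: 0.0
```

Request:
{"name": "move_arm", "arguments": {
  "deltas": [
    [0, 0, -0.5, 0, 0, 0],
    [0, 0, -1.5, 0, 0, 0],
    [0, 0, -2.5, 0, 0, 0],
    [0, 0, -2.5, 0, 0, 0],
    [0, 0, -2, 0, 0, 0],
    [0, 0, 0, 0, 0, 0]
  ]
}}

```text
time_s: 20.15
eef_pos: [0.5623, 0.187, 0.1025]
ee_rot: [-0.002, 0.992, -0.126, 0.003]
wrist_force: [0.3, 0.0, 0.4]
gripper_width: 0.451
finger_force: 0.0
```

```bash
python3 go.py .4465 -.109 .10 .4465 -.109 .005
python3 - <<'E'
from m import *
v=snap('wrist','wrist4')
h=cv2.cvtColor(v['pixels'],cv2.COLOR_RGB2HSV)
def blob(lo,hi,roi):
    a=cv2.inRange(h,lo,hi); k=np.zeros_like(a); y0,y1,x0,x1=roi; k[y0:y1,x0:x1]=a[y0:y1,x0:x1]
    ys,xs=np.nonzero(k); return len(xs),xs.min() if len(xs) else None,xs.max() if len(xs) else None,ys.min() if len(xs) else None,ys.max() if len(xs) else None
q=px(v,[[.5595,.186,.047],[.5595,.186,.034]]);print(q)
u,vv=q[0].astype(int); im=v['pixels'][:,:,::-1]
cv2.imwrite('pics/c6.png',cv2.resize(im[vv-60:vv+60,u-80:u+80],None,fx=5,fy=5,interpolation=cv2.INTER_CUBIC)); print(u,vv)
E
```

```text
t 20.15 p [0.562 0.187 0.103] x [ 0.968 -0.251  0.005] yang -104.51763526831726 tilt 0.40558793532957116 w 0.4512037182711157 q [-0.661  0.474  0.368  1.842 -0.22   0.857 -2.011] F [0.304 0.034 0.358] 0.0
-> [ 0.447 -0.109  0.1  ] cm [-3.789 31.563  0.091]
-> [ 0.447 -0.109  0.005] cm [-0.052  0.043  9.5  ]
[[320.9878 248.7566]
 [320.9593 244.7706]]
320 248
```

View pics/c6.png

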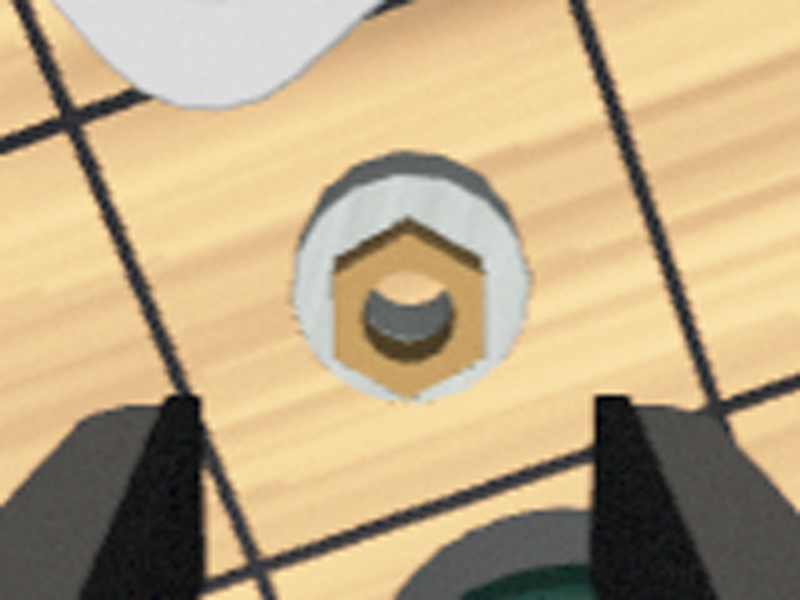

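The nut is centred on the spacer, with its hole at (409,316) and the ring centre at (411,288). That is about 1 mm off after allowing for parallax. Now the bolt.

Request:
{"name": "move_arm", "arguments": {
  "deltas": [
    [-0.2, 2, 0, 0, 0, 0],
    [-0.4, 3, 0, 0, 0, 0],
    [-0.4, 3, 0, 0, 0, 0],
    [-0.4, 3, 0, 0, 0, 0],
    [-0.4, 3, 0, 0, 0, 0],
    [-0.4, 3, 0, 0, 0, 0],
    [-0.4, 3, 0, 0, 0, 0],
    [-0.4, 3, 0, 0, 0, 0],
    [-0.4, 3, 0, 0, 0, 0],
    [-0.4, 3, 0, 0, 0, 0]
  ],
  "grip": 50
}}

```text
time_s: 21.2
eef_pos: [0.4491, -0.0859, 0.0979]
ee_rot: [0.0, 0.992, -0.126, -0.001]
wrist_force: [0.3, -0.1, 0.6]
gripper_width: 0.498
finger_force: 0.0
```

Request:
{"name": "move_arm", "arguments": {
  "deltas": [
    [0, 1.6, 0, 0, 0, 0],
    [0, 0.9, 0, 0, 0, 0],
    [0, 0, 0, 0, 0, 0],
    [0, 0, 0, 0, 0, 0]
  ]
}}

```text
time_s: 21.6
eef_pos: [0.4441, -0.1084, 0.0981]
ee_rot: [-0.0, 0.992, -0.126, -0.0]
wrist_force: [-0.1, -0.1, 0.1]
gripper_width: 0.501
finger_force: 0.0
```

```bash
python3 go.py .4465 -.109 .03 .4465 -.109 0.0
```

```text
t 21.6 p [ 0.444 -0.108  0.098] x [ 0.968 -0.25  -0.   ] yang -104.46108700040153 tilt 0.027795469943145495 w 0.5012265997813764 q [-0.243  0.278  0.474  2.159 -0.187  0.742 -1.47 ] F [-0.12  -0.143  0.058] 0.0
-> [ 0.447 -0.109  0.03 ] cm [ 0.246 -0.001  6.814]
-> [ 0.447 -0.109  0.   ] cm [0.001 0.    3.   ]
```

Request:
{"name": "move_arm", "arguments": {
  "deltas": [
    [0.24, 0, 1.5, 0, 0, 0],
    [0, 0, 2, 0, 0, 0],
    [0, 0, 2, 0, 0, 0],
    [0, 0, 2, 0, 0, 0],
    [0, 0, 1.5, 0, 0, 0],
    [0, 0, 0.8, 0, 0, 0],
    [0, 0, 0, 0, 0, 0],
    [0, 0, 0, 0, 0, 0]
  ]
}}

```text
time_s: 22.4
eef_pos: [0.4468, -0.1094, 0.0007]
ee_rot: [-0.0, 0.992, -0.126, 0.0]
wrist_force: [0.5, -0.3, 0.6]
gripper_width: 0.499
finger_force: 0.0
```

Request:
{"name": "move_arm", "arguments": {
  "deltas": [
    [0, 0, 0, 0, 0, 0],
    [0, 0, 0, 0, 0, 0],
    [0, 0, 0, 0, 0, 0],
    [0, 0, 0, 0, 0, 0],
    [0, 0, 0, 0, 0, 0],
    [0, 0, 0, 0, 0, 0]
  ],
  "grip": 0,
  "force": 20
}}

```text
time_s: 23.0
eef_pos: [0.4467, -0.1097, 0.0007]
ee_rot: [-0.0, 0.992, -0.126, 0.0]
wrist_force: [-0.6, 1.3, 4.2]
gripper_width: 0.168
finger_force: 20.0
```

The shank is held (16 mm). Lift and carry.

Request:
{"name": "move_arm", "arguments": {
  "deltas": [
    [0, 0, -0.5, 0, 0, 0],
    [0, 0, -1.5, 0, 0, 0],
    [0, 0, -2.5, 0, 0, 0],
    [0, 0, -2.5, 0, 0, 0],
    [0, 0, -2, 0, 0, 0],
    [0, 0, -1, 0, 0, 0],
    [0, 0, 0, 0, 0, 0]
  ]
}}

```text
time_s: 23.7
eef_pos: [0.4471, -0.1098, 0.1014]
ee_rot: [-0.0, 0.992, -0.126, 0.001]
wrist_force: [-0.4, -0.0, -0.4]
gripper_width: 0.166
finger_force: 20.0
```

```bash
python3 go.py .6564 .1046 .10
```

```text
t 23.7 p [ 0.447 -0.11   0.101] x [ 0.968 -0.25   0.002] yang -104.4987055580054 tilt 0.1388037342486064 w 0.16637173003342529 q [-0.251  0.277  0.486  2.153 -0.19   0.749 -1.465] F [-0.443 -0.029 -0.37 ] 19.999867379665375
-> [0.656 0.105 0.1  ] cm [ 14.895 -25.996   0.188]
```

Request:
{"name": "move_arm", "arguments": {
  "deltas": [
    [1, -1.7, 0, 0, 0, 0],
    [1.5, -2.6, 0, 0, 0, 0],
    [1.5, -2.6, 0, 0, 0, 0],
    [1.5, -2.6, 0, 0, 0, 0],
    [1.5, -2.6, 0, 0, 0, 0],
    [1.5, -2.6, 0, 0, 0, 0],
    [1.5, -2.6, 0, 0, 0, 0],
    [1.5, -2.6, 0, 0, 0, 0],
    [1.5, -2.6, 0, 0, 0, 0],
    [1, -1.7, 0, 0, 0, 0]
  ]
}}

```text
time_s: 24.7
eef_pos: [0.6426, 0.0915, 0.0981]
ee_rot: [0.0, 0.992, -0.125, -0.001]
wrist_force: [-0.4, -0.0, -1.0]
gripper_width: 0.17
finger_force: 20.0
```

Request:
{"name": "move_arm", "arguments": {
  "deltas": [
    [0.6, -1.2, 0, 0, 0, 0],
    [0.3, -0.6, 0, 0, 0, 0],
    [0, 0, 0, 0, 0, 0],
    [0, 0, 0, 0, 0, 0]
  ]
}}

```text
time_s: 25.1
eef_pos: [0.655, 0.1035, 0.1]
ee_rot: [0.0, 0.992, -0.127, -0.0]
wrist_force: [-0.7, 0.4, -1.2]
gripper_width: 0.167
finger_force: 20.0
```

```bash
python3 go.py .6564 .1046 .04 .6564 .1046 .0067
```

```text
t 25.1 p [0.655 0.103 0.1  ] x [ 0.968 -0.252 -0.001] yang -104.56812699096008 tilt 0.07217493816803837 w 0.16704218144904903 q [-0.49   0.597  0.401  1.656 -0.273  0.946 -1.815] F [-0.663  0.364 -1.175] 19.999781548976898
-> [0.656 0.105 0.04 ] cm [ 0.11  -0.152  6.002]
-> [0.656 0.105 0.007] cm [ 0.003 -0.003  3.33 ]
```

Request:
{"name": "move_arm", "arguments": {
  "deltas": [
    [0.1, -0.1, 1.5, 0, 0, 0],
    [0, 0, 2, 0, 0, 0],
    [0, 0, 2, 0, 0, 0],
    [0, 0, 1.5, 0, 0, 0],
    [0, 0, 1, 0, 0, 0],
    [0, 0, 0.6, 0, 0, 0],
    [0, 0, 0.3, 0, 0, 0],
    [0, 0, 0, 0, 0, 0],
    [0, 0, 0, 0, 0, 0]
  ]
}}

```text
time_s: 26.0
eef_pos: [0.6576, 0.1054, 0.0121]
ee_rot: [-0.0, 0.992, -0.126, 0.001]
wrist_force: [-0.5, 0.1, -1.1]
gripper_width: 0.168
finger_force: 20.0
```

```bash
python3 go.py .6564 .1046 .0067
```

```text
t 26.0 p [0.658 0.105 0.012] x [ 0.968 -0.251  0.001] yang -104.50886974029775 tilt 0.07294172992489377 w 0.1678920191325949 q [-0.46   0.711  0.358  1.688 -0.324  0.8   -1.779] F [-0.542  0.12  -1.114] 19.999796748161316
-> [0.656 0.105 0.007] cm [-0.093  0.104  0.537]
```

Request:
{"name": "move_arm", "arguments": {
  "deltas": [
    [-0.1, 0.1, 0.2, 0, 0, 0],
    [0, 0, 0.2, 0, 0, 0],
    [0, 0, 0.15, 0, 0, 0],
    [0, 0, 0, 0, 0, 0],
    [0, 0, 0, 0, 0, 0]
  ]
}}

```text
time_s: 26.5
eef_pos: [0.6559, 0.1047, 0.0068]
ee_rot: [-0.0, 0.992, -0.126, 0.0]
wrist_force: [-2.4, -1.0, 5.6]
gripper_width: 0.169
finger_force: 20.0
```

```bash
python3 go.py .6564 .1046 .0067
```

```text
t 26.5 p [0.656 0.105 0.007] x [ 0.968 -0.25   0.   ] yang -104.50130757597711 tilt 0.02602123906804842 w 0.16883992520524688 q [-0.458  0.716  0.355  1.693 -0.327  0.791 -1.775] F [-2.45  -1.047  5.611] 20.003436505794525
-> [0.656 0.105 0.007] cm [ 0.048 -0.006  0.008]
```

Request:
{"name": "move_arm", "arguments": {
  "deltas": [
    [0, 0, 0, 0, 0, 0],
    [0, 0, 0, 0, 0, 0],
    [0, 0, 0, 0, 0, 0],
    [0, 0, 0, 0, 0, 0]
  ],
  "grip": 45
}}

```text
time_s: 26.9
eef_pos: [0.6557, 0.1046, 0.0057]
ee_rot: [0.0, 0.992, -0.126, -0.0]
wrist_force: [-0.3, 0.6, 0.0]
gripper_width: 0.447
finger_force: 0.0
```

Request:
{"name": "move_arm", "arguments": {
  "deltas": [
    [0, 0, -0.5, 0, 0, 0],
    [0, 0, -1.5, 0, 0, 0],
    [0, 0, -2.5, 0, 0, 0],
    [0, 0, -2.5, 0, 0, 0],
    [0, 0, -2.5, 0, 0, 0],
    [0, 0, -1.5, 0, 0, 0],
    [0, 0, 0, 0, 0, 0],
    [0, 0, 0, 0, 0, 0]
  ]
}}

```text
time_s: 27.7
eef_pos: [0.6554, 0.1047, 0.1158]
ee_rot: [-0.0, 0.992, -0.126, -0.0]
wrist_force: [-0.2, -0.6, -0.1]
gripper_width: 0.45
finger_force: 0.0
```

```bash
python3 go.py .617 -.13 .11
python3 - <<'E'
from m import *
for f,(y0,y1,x0,x1) in (('wrist1',(150,250,140,240)),('side0',(268,310,350,395))):
    v=load(f); g=cv2.cvtColor(v['pixels'],cv2.COLOR_RGB2GRAY)[y0:y1,x0:x1]
    a=(g<75).astype(np.uint8); c=max(cv2.findContours(a,0,2)[0],key=cv2.contourArea)
    # contour mapped at top height; side view includes front face
    P=w(v,c.reshape(-1,2)+np.array([x0,y0]),.019)[:,:2]
    print(f,cv2.contourArea(c),cv2.minAreaRect((P*1000).astype(np.float32)))
E
```

```text
t 27.7 p [0.655 0.105 0.116] x [ 0.968 -0.25  -0.   ] yang -104.49690966708319 tilt 0.016337655411367964 w 0.449881991233198 q [-0.496  0.58   0.407  1.645 -0.266  0.973 -1.821] F [-0.195 -0.555 -0.116] 0.0
-> [ 0.617 -0.13   0.11 ] cm [ 2.16  23.687  0.573]
wrist1 2722.0 ((619.1752319335938, -125.64195251464844), (61.160118103027344, 45.99583053588867), 61.94342041015625)
side0 502.0 ((612.1658935546875, -136.37713623046875), (71.2839126586914, 44.58338165283203), 61.740840911865234)
```

The bolt is released. Gauge segmentation in the sharp wrist view gives a centre of (0.618, −0.126), about 61 × 45 mm, long axis 62°. I'll move there and turn so the tool closes across the narrow side.

Request:
{"name": "move_arm", "arguments": {
  "deltas": [
    [0.2, 1.8, 0, 0, 0, 0],
    [0.2, 2.7, 0, 0, 0, 0],
    [0.3, 2.7, 0, 0, 0, 0],
    [0.3, 2.7, 0, 0, 0, 0],
    [0.3, 2.7, 0, 0, 0, 0],
    [0.3, 2.7, 0, 0, 0, 0],
    [0.3, 2.7, 0, 0, 0, 0],
    [0.3, 2.7, 0, 0, 0, 0],
    [0, 1.8, 0, 0, 0, 0],
    [0, 0.9, 0, 0, 0, 0]
  ],
  "grip": 80
}}

```text
time_s: 28.7
eef_pos: [0.6167, -0.1305, 0.115]
ee_rot: [0.001, 0.992, -0.128, -0.001]
wrist_force: [0.4, -0.4, 0.3]
gripper_width: 0.802
finger_force: 0.0
```

Request:
{"name": "move_arm", "arguments": {
  "deltas": [
    [0, 0, 0, 0, 0, -8.5],
    [0, 0, 0, 0, 0, -8.5],
    [0, 0, 0, 0, 0, -8.5],
    [0, 0, 0, 0, 0, -8.5],
    [0, 0, 0, 0, 0, -8.5],
    [0, 0, 0, 0, 0, -8.5],
    [0, 0, 0, 0, 0, -8.5],
    [0, 0, 0, 0, 0, -8.5],
    [0, 0, 0, 0, 0, -8.5],
    [0, 0, 0, 0, 0, 0]
  ]
}}

```text
time_s: 29.7
eef_pos: [0.6181, -0.1266, 0.1154]
ee_rot: [-0.001, 0.857, 0.516, -0.0]
wrist_force: [0.4, 0.1, -0.2]
gripper_width: 0.802
finger_force: 0.0
```

```bash
python3 go.py .618 -.126 .03 .618 -.126 -.0225
python3 - <<'E'
from m import *
v=snap('wrist','wrist5'); g=cv2.cvtColor(v['pixels'],cv2.COLOR_RGB2GRAY)
q=px(v,[[.618,-.126,.019]])[0]; print(q); u,r=q.astype(int)
cv2.imwrite('pics/c7.png',cv2.resize(v['pixels'][r-75:r+75,u-100:u+100,::-1],None,fx=4,fy=4,interpolation=cv2.INTER_CUBIC)); print(u,r)
E
```

```text
t 29.7 p [ 0.618 -0.127  0.115] x [0.468 0.884 0.001] yang -27.91840255730967 tilt 0.07118937097667137 w 0.8022064159717692 q [ 0.06   0.507  0.121  1.716 -0.075  0.923 -0.276] F [ 0.419  0.112 -0.23 ] 0.0
-> [ 0.618 -0.126  0.03 ] cm [ 0.041 -0.03   8.543]
-> [ 0.618 -0.126 -0.022] cm [-0.003  0.006  5.25 ]
[318.1208 232.8343]
318 232
```

View pics/c7.png

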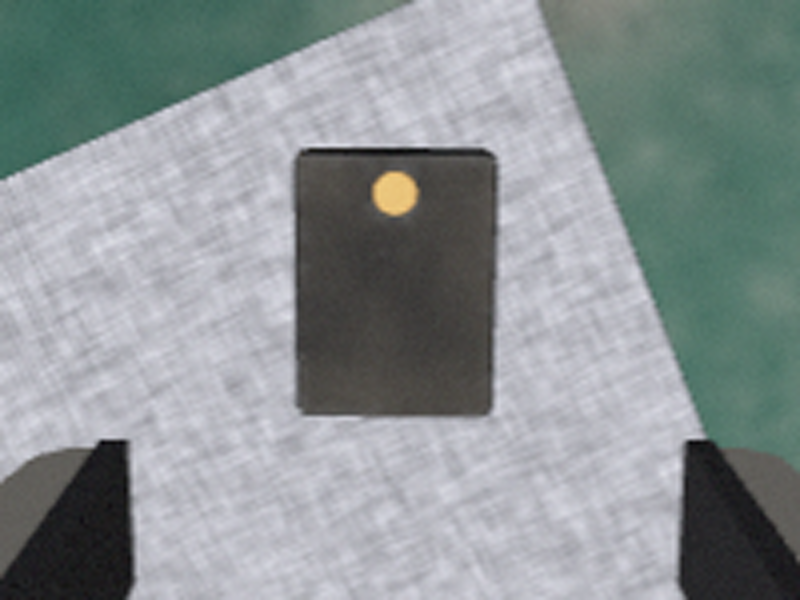

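The gauge is square to the tool. Its top centre is at (396,283) in the crop, against (400,303) predicted, so I shift +4.5 mm along tool x and descend.

Request:
{"name": "move_arm", "arguments": {
  "deltas": [
    [0.45, 0, 2, 0, 0, 0],
    [0, 0, 2.5, 0, 0, 0],
    [0, 0, 2.5, 0, 0, 0],
    [0, 0, 2.5, 0, 0, 0],
    [0, 0, 2, 0, 0, 0],
    [0, 0, 1.2, 0, 0, 0],
    [0, 0, 0.6, 0, 0, 0],
    [0, 0, 0.4, 0, 0, 0],
    [0, 0, 0, 0, 0, 0],
    [0, 0, 0, 0, 0, 0]
  ]
}}

```text
time_s: 30.75
eef_pos: [0.6212, -0.1236, -0.0203]
ee_rot: [0.0, 0.857, 0.515, 0.001]
wrist_force: [-0.9, -0.2, 0.4]
gripper_width: 0.8
finger_force: 0.0
```

Request:
{"name": "move_arm", "arguments": {
  "deltas": [
    [0, 0, 0, 0, 0, 0],
    [0, 0, 0, 0, 0, 0],
    [0, 0, 0, 0, 0, 0],
    [0, 0, 0, 0, 0, 0],
    [0, 0, 0, 0, 0, 0],
    [0, 0, 0, 0, 0, 0]
  ],
  "grip": 0,
  "force": 25
}}

```text
time_s: 31.35
eef_pos: [0.6203, -0.1233, -0.0209]
ee_rot: [-0.0, 0.857, 0.515, -0.0]
wrist_force: [-1.4, 0.8, 3.0]
gripper_width: 0.495
finger_force: 25.0
```

Request:
{"name": "move_arm", "arguments": {
  "deltas": [
    [0, 0, -0.5, 0, 0, 0],
    [0, 0, -1.5, 0, 0, 0],
    [0, 0, -2.5, 0, 0, 0],
    [0, 0, -2.5, 0, 0, 0],
    [0, 0, -2.5, 0, 0, 0],
    [0, 0, -2, 0, 0, 0],
    [0, 0, 0, 0, 0, 0]
  ]
}}

```text
time_s: 32.05
eef_pos: [0.6233, -0.124, 0.0981]
ee_rot: [0.002, 0.857, 0.515, 0.003]
wrist_force: [0.1, 0.1, -1.3]
gripper_width: 0.499
finger_force: 25.0
```

```bash
python3 go.py .4607 .2674 .095
```

```text
t 32.05 p [ 0.623 -0.124  0.098] x [0.47  0.883 0.003] yang -28.014733210500083 tilt 0.4288100646054115 w 0.4993694552371771 q [ 0.054  0.531  0.121  1.723 -0.079  0.885 -0.28 ] F [ 0.146  0.143 -1.29 ] 24.9996480345726
-> [0.461 0.267 0.095] cm [ 26.92  -32.742   0.15 ]
```

Request:
{"name": "move_arm", "arguments": {
  "deltas": [
    [1.2, -1.5, 0, 0, 0, 0],
    [1.8, -2.2, 0, 0, 0, 0],
    [1.8, -2.2, 0, 0, 0, 0],
    [1.8, -2.2, 0, 0, 0, 0],
    [1.8, -2.2, 0, 0, 0, 0],
    [1.8, -2.2, 0, 0, 0, 0],
    [1.8, -2.2, 0, 0, 0, 0],
    [1.8, -2.2, 0, 0, 0, 0],
    [1.8, -2.2, 0, 0, 0, 0],
    [1.8, -2.2, 0, 0, 0, 0]
  ]
}}

```text
time_s: 33.05
eef_pos: [0.5115, 0.132, 0.0925]
ee_rot: [-0.001, 0.857, 0.516, -0.001]
wrist_force: [-0.1, -0.0, -1.7]
gripper_width: 0.492
finger_force: 25.0
```

Request:
{"name": "move_arm", "arguments": {
  "deltas": [
    [1.8, -2.2, 0, 0, 0, 0],
    [1.8, -2.2, 0, 0, 0, 0],
    [1.8, -2.2, 0, 0, 0, 0],
    [1.8, -2.2, 0, 0, 0, 0],
    [1.5, -1.8, 0, 0, 0, 0],
    [0.8, -1, 0, 0, 0, 0],
    [0, 0, 0, 0, 0, 0],
    [0, 0, 0, 0, 0, 0]
  ]
}}

```text
time_s: 33.85
eef_pos: [0.456, 0.2676, 0.0933]
ee_rot: [0.0, 0.857, 0.515, -0.001]
wrist_force: [0.3, -0.6, -0.4]
gripper_width: 0.494
finger_force: 25.0
```

```bash
python3 go.py .4607 .2674 .02 .4607 .2674 -.0149
```

```text
t 33.85 p [0.456 0.268 0.093] x [ 0.47   0.883 -0.001] yang -28.013322760297044 tilt 0.08460463054222152 w 0.4937386592055308 q [-0.608  0.383  0.017  1.976 -0.008  0.784 -1.076] F [ 0.318 -0.649 -0.366] 24.99948889017105
-> [0.461 0.267 0.02 ] cm [0.215 0.42  7.333]
-> [ 0.461  0.267 -0.015] cm [0.005 0.    3.49 ]
```

Request:
{"name": "move_arm", "arguments": {
  "deltas": [
    [0.15, 0.4, 1.5, 0, 0, 0],
    [0, 0, 2, 0, 0, 0],
    [0, 0, 2, 0, 0, 0],
    [0, 0, 2, 0, 0, 0],
    [0, 0, 1.4, 0, 0, 0],
    [0, 0, 0.8, 0, 0, 0],
    [0, 0, 0.5, 0, 0, 0],
    [0, 0, 0, 0, 0, 0],
    [0, 0, 0, 0, 0, 0]
  ]
}}

```text
time_s: 34.75
eef_pos: [0.4611, 0.2682, -0.0076]
ee_rot: [0.0, 0.857, 0.515, 0.001]
wrist_force: [-0.1, -0.4, -1.0]
gripper_width: 0.501
finger_force: 25.0
```

```bash
python3 go.py .4607 .2674 -.0149
```

```text
t 34.75 p [ 0.461  0.268 -0.008] x [0.47  0.883 0.001] yang -28.009075984132483 tilt 0.06079169329831031 w 0.5006108146660608 q [-0.6    0.554  0.013  2.01  -0.012  0.576 -1.068] F [-0.093 -0.4   -1.017] 24.999661445617676
-> [ 0.461  0.267 -0.015] cm [-0.091  0.     0.727]
```

Request:
{"name": "move_arm", "arguments": {
  "deltas": [
    [-0.05, 0, 0.25, 0, 0, 0],
    [0, 0, 0.2, 0, 0, 0],
    [0, 0, 0.15, 0, 0, 0],
    [0, 0, 0.1, 0, 0, 0],
    [0, 0, 0, 0, 0, 0],
    [0, 0, 0, 0, 0, 0]
  ]
}}

```text
time_s: 35.35
eef_pos: [0.4604, 0.2676, -0.0149]
ee_rot: [0.0, 0.857, 0.515, 0.0]
wrist_force: [-0.2, -0.4, 2.2]
gripper_width: 0.497
finger_force: 25.0
```

```bash
python3 go.py .4607 .2674 -.0149
```

```text
t 35.35 p [ 0.46   0.268 -0.015] x [0.469 0.883 0.   ] yang -27.999074889588744 tilt 0.00427230900479989 w 0.49650517063200866 q [-0.599  0.566  0.012  2.013 -0.012  0.562 -1.067] F [-0.155 -0.428  2.195] 25.000467896461487
-> [ 0.461  0.267 -0.015] cm [ 0.001  0.036 -0.005]
```

Contact (2.2 N, right height). Release, lift clear and take the last picture.

Request:
{"name": "move_arm", "arguments": {
  "deltas": [
    [0, 0, 0, 0, 0, 0],
    [0, 0, 0, 0, 0, 0],
    [0, 0, 0, 0, 0, 0],
    [0, 0, 0, 0, 0, 0]
  ],
  "grip": 65
}}

```text
time_s: 35.75
eef_pos: [0.4604, 0.2675, -0.0152]
ee_rot: [0.0, 0.857, 0.515, 0.0]
wrist_force: [0.2, -0.5, -0.5]
gripper_width: 0.648
finger_force: 0.0
```

Request:
{"name": "move_arm", "arguments": {
  "deltas": [
    [0, 0, -0.5, 0, 0, 0],
    [0, 0, -1.5, 0, 0, 0],
    [0, 0, -2.5, 0, 0, 0],
    [0, 0, -3, 0, 0, 0],
    [0, 0, -4, 0, 0, 0],
    [0, 0, -4, 0, 0, 0],
    [0, 0, -4, 0, 0, 0],
    [0, 0, -3, 0, 0, 0],
    [0, 0, 0, 0, 0, 0],
    [0, 0, 0, 0, 0, 0]
  ]
}}

```text
time_s: 36.75
eef_pos: [0.4605, 0.2677, 0.2113]
ee_rot: [-0.0, 0.857, 0.515, 0.001]
wrist_force: [0.3, 0.6, 0.1]
gripper_width: 0.65
finger_force: 0.0
```

```bash
python3 go.py
python3 - <<'E'
from m import *
v=snap('side','side9')
T={'gauge':(-.09,.09,.025),'bolt':(.09,-.09,.07),'spacer':(0,0,.034),'nut':(0,0,.047)}
for n,(a,b,z) in T.items():
    q=px(v,[[*(R@(a,b)+t),z]])[0]; print(n,(q+.5-[195,150])*4-.5)
cv2.imwrite('pics/c8.png',cv2.resize(v['pixels'][150:265,195:395,::-1],None,fx=4,fy=4,interpolation=cv2.INTER_CUBIC))
E
```

```text
t 36.75 p [0.461 0.268 0.211] x [0.47  0.883 0.002] yang -28.003952677291995 tilt 0.1432496821858679 w 0.6498829278777264 q [-0.608  0.239  0.022  1.865 -0.006  1.036 -1.072] F [0.346 0.643 0.087] 0.0
gauge [165.7186 163.8104]
bolt [626.6418 173.2066]
spacer [384.6189 192.652 ]
nut [384.5211 168.8692]
```

View pics/c8.png

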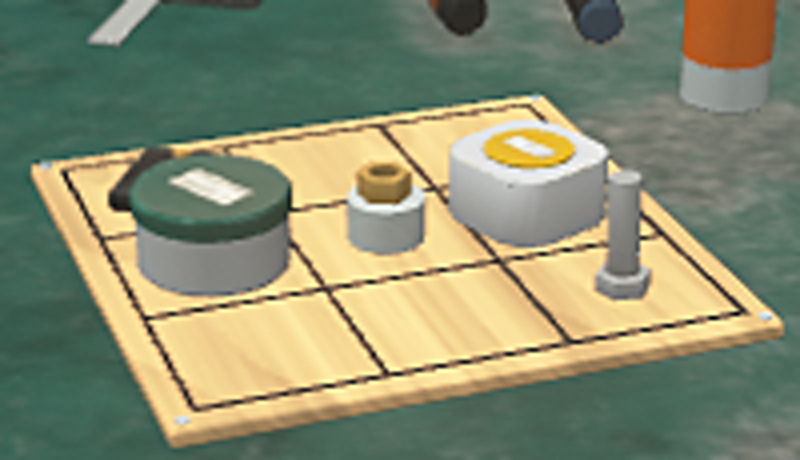

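The last view matches the predictions: nut top ≈(383,170) against (385,169), bolt top ≈(625,177) against (627,173), and tin and tape in place. The gauge is mostly hidden behind the tin, so I'll check it numerically in the wrist view.

Run:
```python
from m import *
v=snap('wrist','wrist9'); g=cv2.cvtColor(v['pixels'],cv2.COLOR_RGB2GRAY)
u,r=px(v,[[*(R@(-.09,.09)+t),.025]])[0].astype(int); x0,y0=u-45,max(r-45,0)
a=(g[y0:r+45,x0:u+45]<75).astype(np.uint8)
for c in cv2.findContours(a,0,2)[0]:
    if cv2.contourArea(c)>300:
        P=w(v,c.reshape(-1,2)+np.array([x0,y0]),.025)[:,:2]; m_=cv2.minAreaRect((P*1000).astype(np.float32)); print(cv2.contourArea(c),m_,R.T@(np.array(m_[0])/1e3-t))
```

```text
1424.0 ((461.3029479980469, 267.8509826660156), (59.89082717895508, 42.566287994384766), 61.30534362792969) [-0.0894  0.0904]
```

The gauge is at (−89, 90) mm in the board frame, at its full size of about 60 × 43 mm. Everything is in place, so I'm handing in.

```bash
python3 -c "
from rig import env
print(env.hand_in())"
```

```text
the job is handed in; nothing more can be done
None
```

The layout is finished and handed in at about 37 s of the 104 s: spacer, gauge and bolt measure within about 3 mm of their square centres, and the larger nut sits about 1 mm off the spacer's centre; the judge returned no verdict.

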